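# Roll the joint rod into the book's hinge groove and hold it down

## Task

The book has just been glued into its cover: push the top of the brass rod lying on the front cover with your fingertips so that it rolls across the cover towards the spine and drops into the joint groove, the dark line beside the spine, from end to end. The rod is only ever rolled, not picked up, pinched or dragged, and the book and everything else stay where they are. Finish while still holding the rod down in the groove with a light, steady press of the fingertips.

Things in the scene. Friction and masses are not known exactly. Their poses are not given: they have to be found in the camera images.
- rod: solid brass rod lying on the book's front cover, 12 mm in diameter, 290 mm long, about 0.28 kg; origin at the middle of its axis; its y runs along the rod, within 0.04 rad of the groove's y; x and z turn as it rolls (z up at the start). Starts 50 to 85 mm from the groove. Stays where it is left. Under a fingertip pressing its top with 5 to 25 N it advances half as far as the fingertip
- rod_left (a point): centre of the rod's end face at its own +y end, 145 mm from its middle
- rod_right (a point): centre of the rod's end face at its own -y end, 145 mm from its middle
- book: closed book lying flat, loose, 1.3 kg, front cover up: 260 mm along its y, 205 along x, 30 thick; green cover, cream linen spine. Origin at the middle of its underside; x points across the cover to the spine (roughly away from the robot), z up. Flat cover 30 mm above the origin, x = -100 to 71 mm; then the groove, 71 to 85 mm; then the rounded spine, 85 to 105 mm, as high as the cover
- groove (a point): middle of the joint groove, on its floor: a straight channel along the whole 260 mm of the book beside the spine, 14 mm wide, 3 mm deep, almost black. Axes as the book's: x across it towards the spine, y along it, z up. The seated rod's axis is 6 mm above the floor, its top 9 mm above the cover; a hold of 5 to 30 N near mid-length is right
- groove_head (a point): head end (book +y) of the groove's centre line, on the floor, 130 mm from its middle
- groove_tail (a point): tail end (book -y) of the groove's centre line, on the floor, 130 mm from its middle
- press_board: plywood pressing board under the book, 270 x 330 x 18 mm, fixed to the bench; origin at the middle of its underside
- weight: small steel weight with a knob, 42 mm across and 42 mm high, standing on the cover near the fore-edge to keep the cover shut; leave it; origin at the centre of its underside
- bone_folder: flat bone folder, 19 x 140 x 4 mm, lying on the cover near the fore-edge along the book's y; leave it; origin on its underside near the middle
- spare_rod: a second brass rod just like the first, lying on the bench (not on the book) for the other cover; leave it; origin at the middle of its axis
- glue_pot: white glue pot 86 mm across and 90 mm high with a brush handle standing out to 150 mm, on the bench; origin at the centre of its underside
- awl: awl with a wooden handle, 130 mm long, on the bench; origin under its middle
- thread_spool: wooden thread spool, 42 mm across, 50 mm high, on the bench; origin at the centre of its underside
- hammer: backing hammer, 205 mm long, lying on the bench; origin on the bench under its handle, 30 mm from the head

How it is judged (in metres and radians):
On the way, in this order (a step that is already met when the one before it is completed fails the run):
1. the rod has rolled over (at least about half a turn) on its way (angle between rod's own z axis and vertical above 2.4 rad), for 0.02 s.
2. the rod lies in the groove with both its ends down (x of rod_left in the frame of groove between -0.0035 and 0.0035 m and z of each of rod_left, rod_right in the frame of groove below 0.0078 m and x of rod_right in the frame of groove between -0.0035 and 0.0035 m and y of rod in the frame of groove between -0.02 and 0.02 m), for 0.2 s.
At the end, for the whole second after the job is handed in: the rod rests on the floor of the groove along its whole length: both ends within 3.5 mm of the groove's centre line and their axis less than 7.8 mm above the floor, its middle within 20 mm of the groove's middle along it, at rest, and the fingers press on it with 2 to 45 N (all of step 2 and contact force between the fingers and rod between 2 and 45 N and linear speed of rod below 0.02 m/s); the arm keeps its last pose, push and grip.
It fails at once if the rod is lifted (more than 12 mm above rolling on the cover) (z of rod in the frame of book above 0.048 m).
It fails at once if the rod is pressed with more than 80 N (contact force between the fingers and rod above 80 N).
It fails at once if the book is shifted by more than 12 mm (distance of book from where it was at the start of the episode above 0.012 m).
It fails at once if the weight or the bone folder on the cover is disturbed (moved more than 15 mm) (distance of any of weight, bone_folder from where it was at the start of the episode above 0.015 m).
It fails at once if another thing on the bench is disturbed (moved more than 15 mm) (distance of any of spare_rod, glue_pot, awl, thread_spool, hammer from where it was at the start of the episode above 0.015 m).
It also fails if it takes over 58 s, if anything falls off the work surface, if the arm or the gripper's body presses on something with over 40 N, if the wrist force passes 120 N, or if a joint passes its speed limit or range.

## Robot

A 6-joint arm with a two-finger parallel gripper is mounted at the origin on the work surface. World frame = base frame: x ahead of the robot, y to its left, z up, the work surface at z = 0. Lengths are in m, angles in degrees, forces in N, time in s.
With the tool pointing down it reaches from about 0.425 to 0.95 m from the base axis. Payload 3.5 kg.
Tool frame: the origin (TCP) lies midway between the tips of the shut fingers; the grasp point (between the pads) lies 19 mm behind it; z points along the fingers, y is the line along which they close (so a half turn about z gives the same grasp; the last joint's range is limited). The gripper opens to 85 mm and grips with 20 to 120 N. Pads are 22 mm wide; open, the fingers measure 114 mm over their backs; the gripper's body (76 mm by 85 mm) begins 54 mm behind the grasp point. The pads swing forward as they close: fully open they stand 13 mm farther back than shut.
Start: joints at [-84.225, 16.404, 90.338, -0, 73.258, -8.594], TCP at [0.168, -0.654, 0.195] pointing down, gripper open.
Joint ranges: [-158.93, 158.93], [-51.34, 127.21], [12.03, 142.37], [-87.48, 267.48], [13.55, 161.25], [-162.69, 162.69]. Speed limits (degrees/s): [159.86, 159.86, 180, 180, 180, 180].

## Interface

Orientations are given as [roll, pitch, yaw] about the fixed x, y, z axes, in that order (R = Rz(yaw) Ry(pitch) Rx(roll)).
In Python, from cell import move_ptp, line_to, move_joints, grip, hold, solve_ik, read_state, read_camera, camera_info, IKError, hand_in gives the robot as it stands. Calls block until the motion is done:
- move_ptp(position, orientation): joint-space move of the TCP to a pose.
- line_to(position, frame=None, rate=0.15, guard=None): straight line of the TCP; frame=None keeps the orientation; rate is the mean speed in m/s. With guard (N) it stops when the force on the tool has changed by that much, and returns True; else False.
- move_joints(angles): joint-space move.
- grip(opening, squeeze=None): finger opening in m; squeeze is the grip in N (None keeps the last); returns when the fingers have stopped.
- hold(seconds).
- solve_ik(position, orientation): joint angles nearest the present ones, or None.
- read_state(): the state.
- read_camera(name): name is "side" or "top" or "wrist"; returns the picture (420x560x3 uint8, blue, green, red); there is no depth.
- camera_info(name): a dict with "intrinsics" (3x3 intrinsics, pixels), "R" (3x3) and "t" (3): a world point X has camera coordinates R X + t; the wrist camera has in their place "tool_from_camera" (4x4, takes a point from camera to tool coordinates, whose origin is the TCP and whose axes are the flange's). Camera axes: x right, y down, z forward; pixel columns grow to the right and rows downward; lengths in m; the calibration is good to about 2 mm. A picture is of the moment at which its call begins: read the wrist's pose just before it. camera_info takes no time and is no camera call.
A pose or a line that the arm cannot do raises IKError and nothing moves.
- hand_in(): hands the job in; it is judged then, once.
The state is a dict: "time_s": time; "joint_pos": joint angles; "dq": joint speeds; "joint_efforts": joint torques, N m; "position": TCP position; "eef_rot": TCP orientation; "ft_force": force on the tool from outside, world axes, zero at the start; "wrist_torque": the same for the moment, N m; "finger_gap": finger opening in m; "finger_force": force on a finger pad.
Only numpy, scipy, OpenCV 4.12 (cv2) and the standard library are available. Lean on these libraries where they do the work, as an engineer would, in place of code of your own. Each camera call takes 0.05 s, during which the arm holds its last target. There are 200 camera calls.

## Working session

There is one attempt and no reset: what is moved stays moved. The work goes in short steps, each a Python script; the robot and the scene stay as the last script left them, time stands still between calls to the robot, and variables do not carry over. Pictures are saved under pics/ and viewed, at most 10 in all, crops included, and the job is handed in when it is done.

```bash
mkdir -p pics; ls
python3 - <<'E'
from cell import *
import cv2
for n in("top","side"):
    cv2.imwrite(f"pics/{n}0.png",read_camera(n)); c=camera_info(n); print(n,c)
print(camera_info("wrist")); print(read_state())
E
```

```text
pics
top {'intrinsics': array([[447.94516855,   0.        , 278.32546531],
       [  0.        , 447.94516855, 213.78380791],
       [  0.        ,   0.        ,   1.        ]]), 'R': array([[-0.01230544, -0.9998711 , -0.01031284],
       [-0.98382642,  0.01394988, -0.17858047],
       [ 0.17870131,  0.00794854, -0.98387126]]), 't': array([-1.00726945e-03,  5.74359645e-01,  1.12087847e+00])}
side {'intrinsics': array([[403.15559555,   0.        , 270.94033917],
       [  0.        , 403.15559555, 209.12424049],
       [  0.        ,   0.        ,   1.        ]]), 'R': array([[ 0.99426994, -0.10563725,  0.01637219],
       [-0.03925813, -0.50328913, -0.86322584],
       [ 0.09942875,  0.85763676, -0.50455238]]), 't': array([-0.59349355,  0.0648988 ,  1.30890779])}
{'intrinsics': array([[373.63973674,   0.        , 281.05255564],
       [  0.        , 373.63973674, 202.80903006],
       [  0.        ,   0.        ,   1.        ]]), 'tool_from_camera': array([[ 3.34992009e-04, -9.49011135e-01, -3.15242372e-01,
         8.14378604e-02],
       [ 9.99999474e-01,  6.23495572e-04, -8.143334
[... 210 characters left out ...]
me_s': 0.1, 'joint_pos': array([-8.42260709e+01,  1.64503553e+01,  9.04140022e+01, -5.09836689e-04,
        7.32571261e+01, -8.59477588e+00]), 'dq': array([ 0.01335609, -0.04769354, -0.19886418, -0.02388523,  0.09509177,
       -0.08443582]), 'joint_efforts': array([ 8.99036550e-04, -4.07296908e+01, -2.93699849e+01, -1.30126837e-04,
        3.46979534e-03,  3.61017499e-06]), 'position': array([ 0.16746302, -0.65321566,  0.19416635]), 'eef_rot': array([-1.79879808e+02, -1.76727038e-02,  1.43688339e+01]), 'ft_force': array([ 1.02044959, -0.42052718, -0.50970853]), 'wrist_torque': array([-2.85154514e-02, -7.11507903e-05,  2.36625797e-02]), 'finger_force': 0.0, 'finger_gap': 0.08571477845987732}
```

View pics/top0.png

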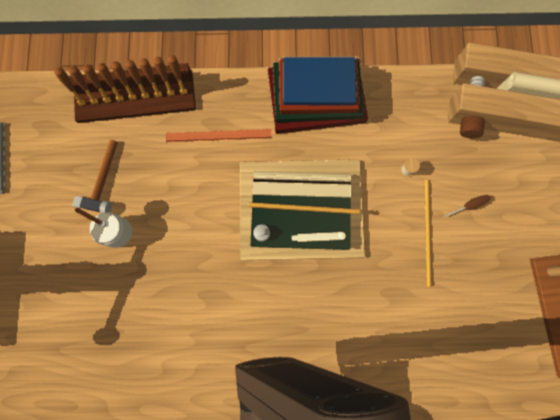

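Top view: the book with its spine away from the robot, the groove at row ≈179 (cols 252–351), the rod at rows 204–212 (cols 249–360), and the weight and folder below it at rows 232–238. Next I'll take a closer look with the wrist camera.

```bash
cat > h.py <<'E'
from cell import *
import cv2, numpy as np
from scipy.spatial.transform import Rotation as Ro
def ray2plane(K,C,Rwc,px,z):
    px=np.atleast_2d(np.asarray(px,float))
    d=(Rwc@np.linalg.inv(K)@np.c_[px,np.ones(len(px))].T).T
    return C+d*((z-C[2])/d[:,2])[:,None]
def top(px,z,n="top"):
    c=camera_info(n); return ray2plane(c["intrinsics"],-c["R"].T@c["t"],c["R"].T,px,z)
def wrist_pose():
    s=read_state(); c=camera_info("wrist"); T=np.array(c["tool_from_camera"])
    R=Ro.from_euler("xyz",s["eef_rot"],degrees=True).as_matrix()
    return c["intrinsics"],R@T[:3,3]+s["position"],R@T[:3,:3]
E
python3 - <<'E'
from h import *
print(top([(252,179),(351,181),(302,180)],.045).round(3)); print(top([(249,204),(360,212)],.054).round(3))
m=top([(302,192)],.05)[0]
move_ptp([m[0]-.06,m[1],.27],[180,0,0])
K,C,R=wrist_pose(); np.savez("w0.npz",K=K,C=C,R=R); im=read_camera("wrist"); cv2.imwrite("pics/w0.png",im); print(read_state()["position"],read_state()["time_s"],C)
E
```

```text
[[ 0.671  0.061  0.045]
 [ 0.662 -0.203  0.045]
 [ 0.666 -0.073  0.045]]
[[ 0.601  0.068  0.054]
 [ 0.576 -0.222  0.054]]
[ 0.5721796  -0.07266394  0.2698167 ] 2.675 [ 0.65350199 -0.07199336  0.448451  ]
```

View pics/w0.png

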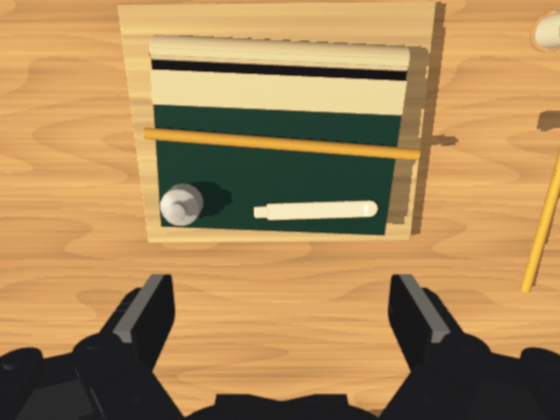

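Wrist view: the groove is a dark band from (152,65) to (407,75). The rod runs from (147,133) to (418,155), the weight is at (182,204), and the folder lies at row 210. I'll extract these to sub-pixel accuracy.

```bash
cat > meas.py <<'E'
from h import *
def measure(im,K,C,R,groove=True):
    hsv=cv2.cvtColor(im,cv2.COLOR_BGR2HSV).astype(int); out={}
    gm=(hsv[...,2]<45); gm[88:]=0; gm[:50]=0; gm[:,:140]=0; gm[:,420:]=0
    n,l,s,_=cv2.connectedComponentsWithStats(gm.astype(np.uint8)); k=1+np.argmax(s[1:,4]); gm=l==k
    cols=[c for c in range(s[k,0]+3,s[k,0]+s[k,2]-3)]
    a=[]
    for c in cols:
        r=np.where(gm[:,c])[0]; a.append((c,r.min()-.5,r.max()+.5))
    a=np.array(a); print("groove cols",s[k,0],s[k,0]+s[k,2],"width px",np.median(a[:,2]-a[:,1]))
    far=ray2plane(K,C,R,a[:,[0,1]],.048); near=ray2plane(K,C,R,a[:,[0,2]],.048)
    for nm,p in(("far",far),("near",near)):
        f=np.polyfit(p[:,1],p[:,0],1); print(nm,"x=%.4f%+.4f*y"%(f[1],f[0]),"y",p[0,1].round(4),p[-1,1].round(4))
    rm=(hsv[...,1]>150)&(hsv[...,2]>90)&(abs(hsv[...,0]-18)<8); rm[:95]=0; rm[190:]=0
    a=[]
    for c in range(165,385):
        r=np.where(rm[:,c])[0]
        if len(r): a.append((c,r.mean(),np.ptp(r)+1))
    a=np.array(a); print("rod width",np.median(a[:,2]),len(a))
    p=ray2plane(K,C,R,a[:,:2],.054); f=np.polyfit(p[:,1],p[:,0],1); print("rod x=%.4f%+.4f*y"%(f[1],f[0]),"res",np.std(p[:,0]-np.polyval(f,p[:,1])))
E
python3 - <<'E'
from meas import *
d=np.load("w0.npz"); im=cv2.imread("pics/w0.png"); K,C,R=d["K"],d["C"],d["R"]
measure(im,K,C,R)
e=ray2plane(K,C,R,[(145,133.5),(419,155)],.054); print(e.round(4),np.linalg.norm(e[1]-e[0]))
print(ray2plane(K,C,R,[(182,204),(260,212),(372,208)],.055).round(3))
cv2.imwrite("pics/w0z.png",cv2.resize(im[30:230,130:430],None,fx=2.6,fy=2.6,interpolation=cv2.INTER_CUBIC))
E
```

```text
groove cols 153 406 width px 7.0
far x=0.6683+0.0441*y y 0.0537 -0.194
near x=0.6613+0.0438*y y 0.0544 -0.1948
rod width 12.0 220
rod x=0.5940+0.0784*y res 0.00027310977073188993
[[ 0.5989  0.0709  0.054 ]
 [ 0.5759 -0.2188  0.054 ]] 0.2906761849079359
[[ 0.521  0.038  0.055]
 [ 0.512 -0.048  0.055]
 [ 0.516 -0.173  0.055]]
```

View pics/w0z.png

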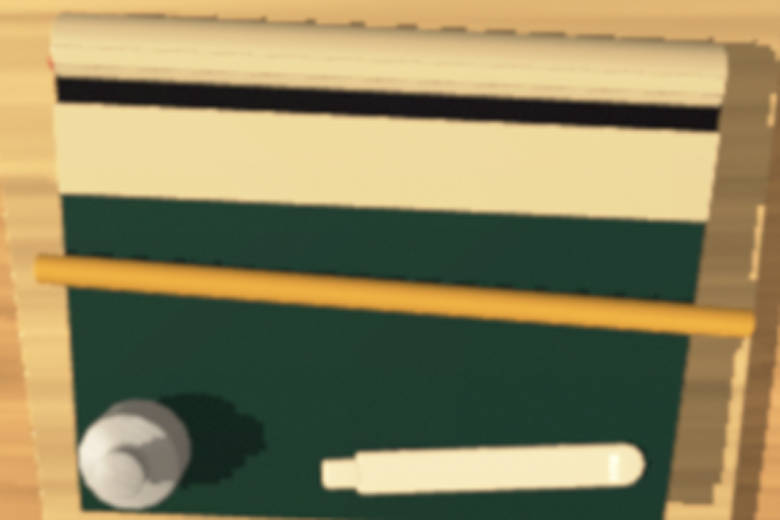

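```bash
cat > roll.py <<'E'
from meas import *
YAW=-4.48; U=np.array([np.cos(np.radians(YAW)),np.sin(np.radians(YAW)),0])
def fz(): return read_state()["ft_force"][2]
def touch(p,z0=.068,thr=6,rate=.015):
    """come down on p (xy) until touched; returns (force bias, commanded contact z)"""
    line_to([p[0],p[1],z0],rate=.1); hold(.15); b=fz()
    r=line_to([p[0],p[1],.052],rate=rate,guard=thr); hold(.1)
    s=read_state(); print("touch",r,s["position"].round(4),"F",round(s["ft_force"][2]-b,1)); return b,s["position"][2]
def stroke(p,L,b,z,target=12,n=4,k=1/15000,rate=.05):
    """advance fingertip by L along U in n pieces, trimming height toward the target press"""
    p=np.array([p[0],p[1],z])
    for i in range(n):
        f=fz()-b; p=p+U*L/n; p[2]+=np.clip((f-target)*k,-.0008,.0008)
        line_to(p,rate=rate); s=read_state(); print(" F",(s["ft_force"]-[0,0,b]).round(1),"pos",s["position"].round(4),"cmd z",p[2].round(4))
    return p
E
python3 - <<'E'
from roll import *
d=np.load("w0.npz"); K,C,R=d["K"],d["C"],d["R"]
print("fore-edge",ray2plane(K,C,R,[(161.5,226),(385.8,230)],.048).round(4))
grip(0.0)
rod=np.array([.5940-.0784*.074,-.074,0]); p=rod-.006*U
move_ptp([p[0],p[1],.12],[180,0,YAW])
b,z=touch(p)
q=stroke(p,.028,b,z)
line_to([q[0],q[1],.075],rate=.1)
line_to([.572,-.073,.27],rate=.25)
K,C,R=wrist_pose(); im=read_camera("wrist"); cv2.imwrite("pics/w1.png",im); measure(im,K,C,R); print(read_state()["time_s"])
E
```

```text
fore-edge [[ 0.4921  0.0663  0.048 ]
 [ 0.487  -0.1928  0.048 ]]
touch False [ 0.5823 -0.0736  0.0522] F 0.6
 F [-0.1  0.   0.1] pos [ 0.5896 -0.0742  0.0515] cmd z 0.0514
 F [-0.6  0.1 -0.7] pos [ 0.5965 -0.0747  0.0506] cmd z 0.0506
 F [-0.1 -0.1 -0.1] pos [ 0.6034 -0.0752  0.0498] cmd z 0.0498
 F [ 0.4  0.  -0.4] pos [ 0.6104 -0.0758  0.049 ] cmd z 0.049
groove cols 146 401 width px 7.0
far x=0.6681+0.0437*y y 0.0537 -0.1942
near x=0.6612+0.0438*y y 0.055 -0.1944
rod width 12.0 220
rod x=0.5936+0.0778*y res 1.5909986751811029e-16
8.7917
```

View pics/w1.png

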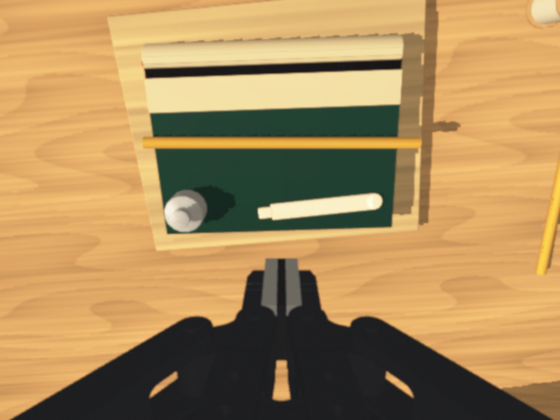

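The fingertips passed through the expected rod height without touching, and the rod hasn't moved (row 143). In the image the tips also sit lower (row 260) than the TCP projection (row 243). I'll check finger gap and the true tip height before trying again.

Run:
```python
from roll import *
s=read_state(); print(s["finger_gap"],s["position"],s["eef_rot"])
rod=np.array([.5940-.0784*.074,-.074,0]); p=rod-.004*U
move_ptp([p[0],p[1],.10],[180,0,YAW]); line_to([p[0],p[1],.062],rate=.08)
s=read_state(); P=s["position"]; print(P,s["finger_gap"])
for n in("side",):
    im=read_camera(n); c=camera_info(n); q=c["R"]@P+c["t"]; u=c["intrinsics"]@(q/q[2]); print(n,u)
    x,y=int(u[0]),int(u[1]); im[y,x]=(0,0,255)
    cr=im[max(0,y-75):y+45,x-80:x+80]; cv2.imwrite("pics/s1.png",cv2.resize(cr,None,fx=5,fy=5,interpolation=cv2.INTER_NEAREST))
```

```text
-0.00011604398570004367 [ 0.57095078 -0.0726786   0.26708774] [-179.93903022    0.2649927    -4.48103606]
[ 0.58405221 -0.0736323   0.06163703] 0.00019097397552489615
side [269.67311058 217.30362194   1.        ]
```

View pics/s1.png

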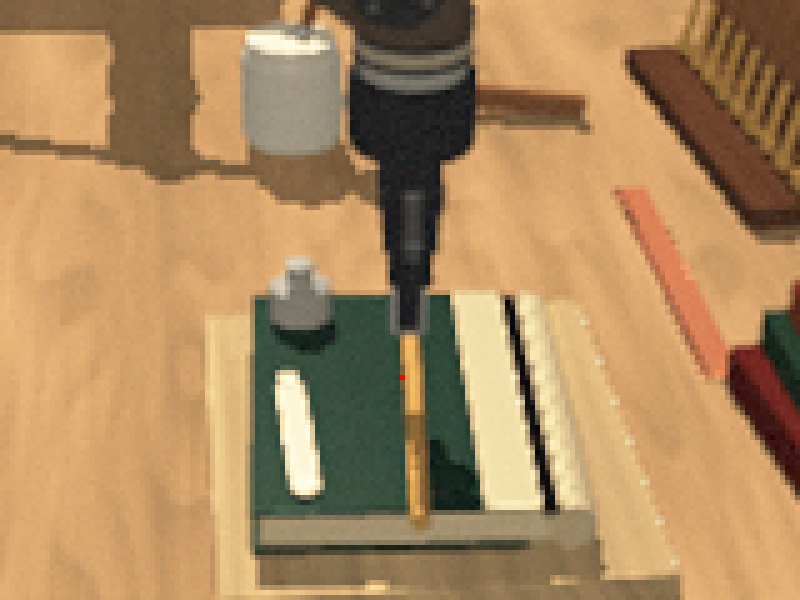

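Side view: the tips end at crop row 333 and the reported TCP is at 377, so they are about 30 mm higher than the reported TCP. In x they are right, above the rod. I'll find the true contact height with a guarded descent.

Run:
```python
from roll import *
p=read_state()["position"]; b=fz()
r=line_to([p[0],p[1],.012],rate=.015,guard=5); hold(.1)
s=read_state(); print(r,s["position"],s["ft_force"]-[0,0,b],s["time_s"],s["finger_gap"])
im=read_camera("side"); cv2.imwrite("pics/s2.png",cv2.resize(im[140:260,190:350],None,fx=5,fy=5,interpolation=cv2.INTER_NEAREST))
```

```text
True [ 0.58478852 -0.07378815  0.02402874] [0.31772212 0.47030278 4.65220283] 12.55 0.00023150991705255585
```

View pics/s2.png

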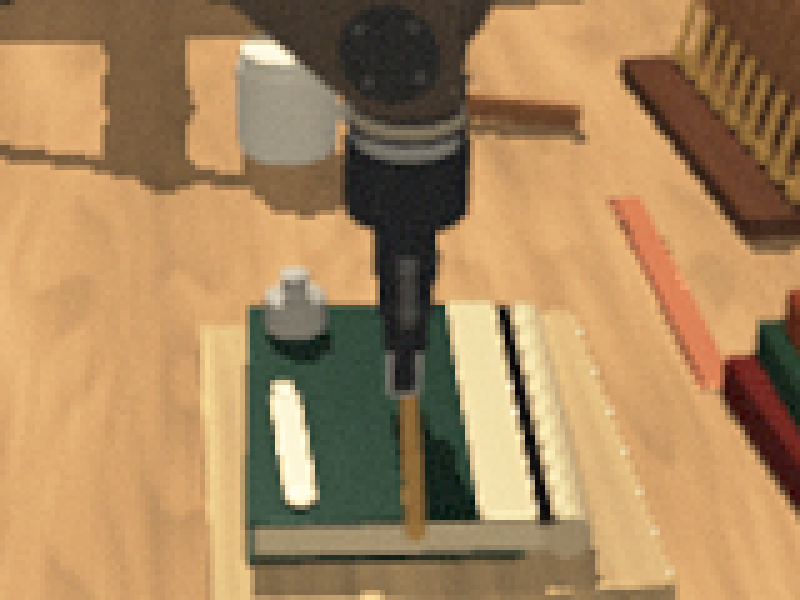

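The tips are on the rod with TCP z = 0.024, a constant 36 mm offset, consistent with both images. I'll do the first stroke from this contact.

```bash
sed -i 's/z0=.068/z0=.032/; s/,.052\],rate/,.012],rate/' roll.py
python3 - <<'E'
from roll import *
b=-0.5
p=read_state()["position"]; b=fz()-4.6
q=stroke(p,.024,b,p[2],target=12)
line_to([q[0],q[1],.04],rate=.1); line_to([.572,-.073,.27],rate=.3)
hold(.1);K,C,R=wrist_pose(); im=read_camera("wrist"); cv2.imwrite("pics/w2.png",im); measure(im,K,C,R); print(read_state()["time_s"])
E
```

```text
F [ 1.1 -0.2  3.5] pos [ 0.5914 -0.0745  0.024 ] cmd z 0.0235
 F [1.1 0.3 6.1] pos [ 0.5977 -0.075   0.024 ] cmd z 0.0229
 F [ 0.1 -0.3  8. ] pos [ 0.604  -0.0755  0.024 ] cmd z 0.0226
 F [1.8 0.2 7.4] pos [ 0.6103 -0.076   0.0238] cmd z 0.0223
groove cols 146 402 width px 7.0
far x=0.6682+0.0438*y y 0.0533 -0.1943
near x=0.6614+0.0439*y y 0.0547 -0.1945
rod width 12.0 220
rod x=0.6071+0.0777*y res 5.2198634572558907e-17
15.0917
```

Rolling works: the rod advanced 13.5 mm for about 26 mm of fingertip travel, with no slip and the yaw kept. Three more strokes, then another look.

```bash
sed -i 's#k=1/15000#k=1/7000#' roll.py
python3 - <<'E'
from roll import *
r=np.array([.6071-.0777*.075,-.075,0])
p=r-.007*U; move_ptp([p[0],p[1],.06],[180,0,YAW])
for i in range(3):
    p=r-.007*U; b,z=touch(p,thr=5,rate=.02); q=stroke(p,.028,b,z-.001,target=11,n=3,rate=.07)
    r=r+.014*U; line_to([q[0],q[1],.034],rate=.15)
line_to([.572,-.073,.27],rate=.3)
hold(.1);K,C,R=wrist_pose(); im=read_camera("wrist"); cv2.imwrite("pics/w3.png",im); print(r)
h=cv2.cvtColor(im,cv2.COLOR_BGR2HSV); print(h[80:160:2,270].tolist()); print(read_state()["time_s"])
E
```

```text
touch True [ 0.5949 -0.0746  0.024 ] F 2.9
 F [0.7 2.  6.3] pos [ 0.6057 -0.0754  0.024 ] cmd z 0.0222
 F [0.1 0.5 7. ] pos [ 0.6155 -0.0762  0.0239] cmd z 0.0215
 F [1.4 2.1 7.2] pos [ 0.6254 -0.077   0.0238] cmd z 0.021
touch True [ 0.6089 -0.0757  0.024 ] F 4.0
 F [0.3 0.3 7.4] pos [ 0.6195 -0.0765  0.0239] cmd z 0.0222
 F [0.7 0.1 8.8] pos [ 0.6292 -0.0773  0.024 ] cmd z 0.0217
 F [1.2 1.2 9. ] pos [ 0.6388 -0.0781  0.0239] cmd z 0.0214
touch True [ 0.6228 -0.0767  0.024 ] F 4.7
 F [-0.1  0.4  7.8] pos [ 0.6335 -0.0776  0.024 ] cmd z 0.0222
 F [1.6 1.1 7.6] pos [ 0.6431 -0.0784  0.024 ] cmd z 0.0218
 F [1.5 1.8 9.2] pos [ 0.6528 -0.0791  0.024 ] cmd z 0.0213
[ 0.64314418 -0.07828067  0.        ]
[[18, 181, 211], [19, 180, 236], [21, 177, 246], [21, 177, 246], [20, 182, 237], [18, 151, 219], [23, 81, 245], [23, 78, 247], [23, 78, 247], [23, 80, 247], [23, 80, 247], [23, 78, 247], [23, 78, 247], [23, 84, 241], [34, 66, 105], [76, 120, 68], [76, 118, 69], [76, 126, 69], [76, 120, 68], [76, 120, 68], [77, 120, 68], [76, 116, 68], [75, 118, 67], [76, 122, 67], [75, 118, 67], [75, 118, 67], [75, 120, 68], [75, 120, 68], [75, 116, 68], [75, 116, 68], [75, 120, 68], [75, 116, 68], [74, 120, 68], [74, 120, 68], [75, 118, 67], [73, 120, 68], [74, 120, 68], [74, 124, 68], [74, 122, 67], [73, 120, 68]]
23.8333
```

View pics/w3.png

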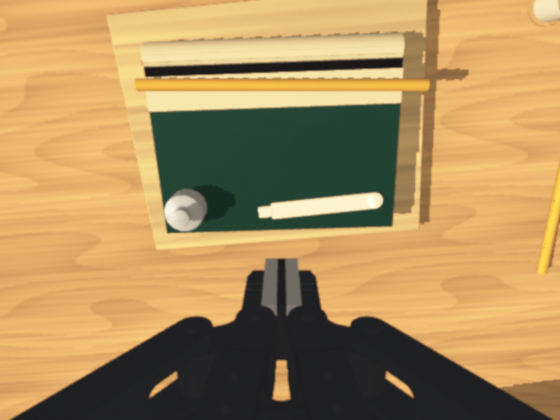

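The rod (row 85, cols 136–429) is still straight and parallel to where it started, about 14 mm from the groove at the left end and 23 mm at the right. Next I'll roll at mid-length until the left end enters, then press on the right half to bring that end round.

```bash
cat >> roll.py <<'E'
def rodfit(im,K,C,R,lo,hi,z=.054):
    h=cv2.cvtColor(im,cv2.COLOR_BGR2HSV); m=(h[...,1]>140)&(h[...,2]>120); a=[]
    for c in range(160,395):
        r=np.where(m[lo:hi,c])[0]
        if len(r)>3: a.append((c,lo+r.mean()))
    p=ray2plane(K,C,R,a,z); f=np.polyfit(p[:,1],p[:,0],1); print("rod x=%.4f%+.4f*y"%(f[1],f[0]),len(a)); return f
def look(name):
    line_to([.572,-.073,.27],rate=.3); hold(.1)
    o=wrist_pose(); im=read_camera("wrist"); cv2.imwrite(name,im); np.savez(name[:-4]+".npz",K=o[0],C=o[1],R=o[2]); return im,*o
E
python3 - <<'E'
from roll import *
o=wrist_pose(); im=read_camera("wrist"); f=rodfit(im,*o,72,100)
r=np.array([np.polyval(f,-.078),-.078,0]); print(r)
p=r-.008*U; move_ptp([p[0],p[1],.06],[180,0,YAW])
b,z=touch(p,thr=5,rate=.02); q=stroke(p,.022,b,z-.001,target=11,n=4,rate=.07)
line_to([q[0],q[1],.034],rate=.15)
look("pics/w4.png"); print(read_state()["time_s"])
E
```

```text
rod x=0.6509+0.0779*y 235
[ 0.64477466 -0.078       0.        ]
touch True [ 0.6373 -0.0774  0.024 ] F 4.3
 F [1.  1.1 6.4] pos [ 0.6442 -0.0781  0.024 ] cmd z 0.0222
 F [0.5 0.9 8.3] pos [ 0.6502 -0.0786  0.0239] cmd z 0.0216
 F [0.3 0.8 9.3] pos [ 0.6559 -0.079   0.024 ] cmd z 0.0212
 F [1.4 0.4 8.6] pos [ 0.6617 -0.0794  0.0237] cmd z 0.0209
28.4
```

View pics/w4.png

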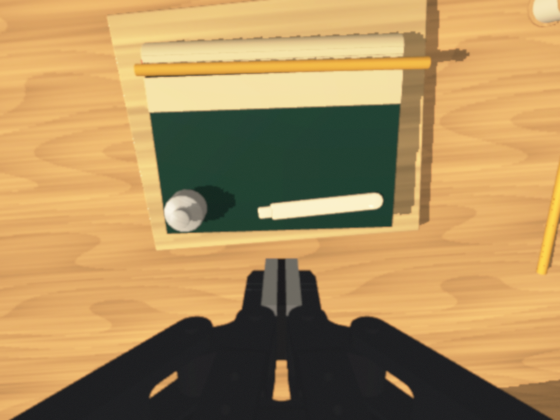

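The whole rod now lies along the groove (row 70 at the left, 63 at the right), covering the dark line. I'll verify the fit and then press at mid-length.

Run:
```python
from roll import *
d=np.load("pics/w4.npz"); o=(d["K"],d["C"],d["R"]); im=cv2.imread("pics/w4.png")
f=rodfit(im,*o,52,80,.051); e=ray2plane(*o,[(135,70),(430,63)],.051); print("ends",e.round(4),"groove x=.6648+.0438y, mid y -.070; off L,R mm",[round(1e3*(np.polyval(f,y)-.6648-.0438*y),1) for y in(.06,-.2)])
y=-.075; x=np.polyval(f,y); print(x)
move_ptp([x,y,.06],[180,0,-2.5])
b,z=touch([x,y],thr=5,rate=.015)
c=z-.0012
for i in range(5):
    line_to([x,y,c],rate=.01); hold(.15); F=fz()-b; print("F",round(F,1),"z",read_state()["position"][2].round(4))
    if abs(F-13)<2: break
    c+=np.clip((F-13)/7000,-.001,.001)
hold(.5); s=read_state(); print(s["ft_force"]-[0,0,b],s["position"],s["time_s"])
cv2.imwrite("pics/s5.png",cv2.resize(read_camera("side")[140:260,190:350],None,fx=5,fy=5,interpolation=cv2.INTER_CUBIC))
```

```text
rod x=0.6668+0.0529*y 235
ends [[ 0.6701  0.0665  0.051 ]
 [ 0.6539 -0.2252  0.051 ]] groove x=.6648+.0438y, mid y -.070; off L,R mm [np.float64(2.5), np.float64(0.1)]
0.6627813391334969
touch True [ 0.6632 -0.075   0.0211] F 4.2
F 6.2 z 0.021
F 8.6 z 0.021
F 10.2 z 0.021
F 11.7 z 0.0209
[-2.03403688  1.87781757 11.39479603] [ 0.66457426 -0.07512956  0.0209271 ] 32.9083
```

View pics/s5.png

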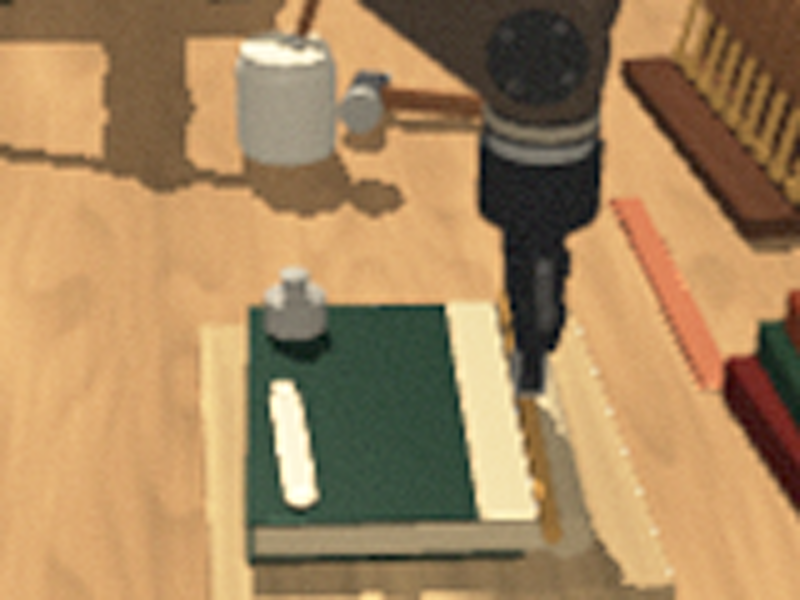

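The tip height fell 3.1 mm relative to rolling on the cover, which matches the full groove depth at mid-length. The rod ends are within about 2.5 mm of the groove line, the press is steady at 11 N, and the book, weight and folder haven't moved. Handing in.

Run:
```python
from roll import *
s=read_state(); print(s["position"],s["ft_force"]); print(hand_in())
```

```text
[ 0.66459093 -0.0751325   0.02096357] [-0.69195248  1.8878198  11.59675698]
the job is handed in; nothing more can be done
None
```

I rolled the rod across the cover into the joint groove and handed the job in at about 33 s. By my measurements it is seated along its full length, held at mid-length with a steady press of about 11 N; the hand-in returned no verdict.

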